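# Close the valve screw and snap its cap on

## Task

With the yellow slotted key, turn the brass screw on top of the blue air valve clockwise until it stops, and hang the key back in its wooden stand. Then set the red cap over the screw and press it straight down until it clicks and sits fully home on the valve. Keep pressing after the click: finish still gripping the cap and pushing it down firmly, and leave the bottle, the wrench and the tray where they are.

Things in the scene. Friction and masses are not known exactly. Their poses are not given: they have to be found in the camera images.
- valve: blue air valve fixed to the bench: grey base plate 140 x 100 x 10 mm, block 90 x 72 mm, flat top 60 mm above the bench, gauge on its -x face, brass pipe ends on the +y and -y faces. Origin: centre of underside, z up. On its middle stands a steel neck, 30 mm diameter, 22 mm high, bevelled rim, screw on top; 4 spring balls stick 3 mm out of it, 10.5 mm above the block. Place and yaw vary
- seat (a point): centre of the valve block's flat top at the foot of the neck, 60 mm above the bench, z up: where the cap's origin must come to lie. Turns with the valve
- slot (a point): middle of the floor of the screw's slot, on top of the neck, 82 mm above the bench, z up, x along the slot; turns with the screw. The brass screw head is 18 mm across and 7 mm high; its slot is 7.5 mm wide, 7 mm deep and open at both ends
- screw (a joint): angle of the captive screw, rad, growing clockwise seen from above; at 0 the slot lies along the valve's x axis, 1.3 is the closed stop. Starts at 0 to 0.4, stays where left, takes about 0.06 N m, does not rise or sink. The key has about 0.17 rad of play in the slot either way, so turn it that much further
- key: loose upright slotted key, 99 mm, about 120 g. Origin: bottom of blade, z up, x along the blade. From below: blade 20 (x) x 4.6 (y) x 9 mm high; 10 mm shank; black collar, 40 mm diameter, at 50-54 mm; yellow handle 24 x 24 mm at 54-99 mm, square to x and y, black stripe on top along x. It hangs with the collar on the stand's top, origin 8 mm above the bench
- stand: fixed wooden block, 80 x 80 mm, 58 mm high, with a vertical through hole of 27 mm diameter in its middle for the key. Origin: centre of the underside, z up. Stands to one side of the valve, the cap on the other; which is which changes
- cap: loose red snap cap, 45 mm diameter, 36 mm high, about 40 g, mouth down on the bench. Origin: centre of its open lower rim, z up. Bore 39 mm, 32 mm deep, with a 32 mm lip 1.5 to 5 mm above the rim. Down the neck the lip meets the balls with the origin about 13 mm above the seat, resists with about 10 N, clicks past (force drops) about 5 mm above it, then the rim comes to rest on the block
- bottle: closed water bottle with blue cap, 64 mm diameter, 190 mm high; bystander. Origin: centre of its underside
- wrench: steel open-ended wrench, 160 mm long, lying on the bench between robot and valve; bystander. Origin: its underside, near the middle
- tray: red open parts tray, 100 x 140 x 35 mm; bystander. Origin: centre of its underside
There are look-alikes about, which are no part of the job. Leave any purple look-alike of the key alone. Several things have the shape of the cap; the one meant has the colours described above.

How it is judged:
By the outcome, as a careful person would: the job done as asked, in the order asked, and still so for the second after the job is handed in, while the arm keeps its last pose, push and grip.
It also fails if it takes over 72 s, if anything falls off the work surface, if the arm or the gripper's body presses on something with over 40 N, if the wrist force passes 120 N, or if a joint passes its speed limit or range.

## Robot

A 6-joint arm with a two-finger parallel gripper is mounted at the origin on the work surface. World frame = base frame: x ahead of the robot, y to its left, z up, the work surface at z = 0. Lengths are in m, angles in rad, forces in N, time in s.
With the tool pointing down it reaches from about 0.35 to 0.775 m from the base axis. Payload 5.5 kg.
Tool frame: the origin (TCP) lies at the very end of the fingers, on their centre line; the grasp point (between the pads) lies 19 mm behind it (grip_point_offset is the distance from the TCP to the grasp point, in m); z points along the fingers, y is the direction in which the jaws open and shut (so a half turn about z gives the same grasp; the last joint's range is limited). The gripper opens to 85 mm and grips with 20 to 120 N. Pads are 22 mm wide; open, the fingers measure 114 mm over their backs; the gripper's body (76 mm by 85 mm) begins 54 mm behind the grasp point. The pads swing forward as they close: fully open they stand 13 mm farther back than shut.
Start: joints at [1.11, 0.313, 0.046, 1.304, 0, 1.431], TCP at [0.181, 0.546, 0.231] pointing down, gripper open.
Joint ranges: [-2.76, 2.76], [-0.86, 1.69], [-1.03, 1.26], [-2.2, 2.34], [-1.47, 1.5], [-3.14, 3.14]. Speed limits (rad/s): [2.57, 2.57, 3.14, 3.14, 3.14, 3.14].

## Interface

Orientations are given as a unit quaternion [w, x, y, z].
In Python, from workcell import * gives the robot as it stands.
- The arm moves only by the shell command python3 -m crank 'ROWS' [OPENING] [FORCE]. ROWS is a JSON object of lists of equal length, an entry for each row: "travel": the shift along the tool's x, y, z in units of 40 mm (1.0 is 40 mm), a list of three; "turn": the turn about the tool's z in rad. In form: {"travel": [[x, y, z], ...], "turn": [turn, ...]}. A call has 1 to 5 rows; each row is the pose to reach, as a shift and turn from the pose commanded when the call began, along the tool's axes at that moment; what a row does not reach only later rows make up. A row lasts 1/12 s, in which the tool goes at most 41.7 mm and 7.16 degrees, less where a joint would pass 70% of its speed; a pose out of reach is approached as far as the arm can. A call with a gripper value outside its range is refused whole. OPENING is the finger opening in mm, from 0 to 85.4, set as the call begins (- or left out, the last holds). The fingers move at their own pace and stop on an object; FORCE is the grip in N (left out, the last holds). Time passes only in rows, so rows that repeat a pose let the fingers close. It gives the time, the measured TCP pose, the force and the opening at its end, in the units of the state.
- get_state(): the state, without advancing time (a new reading comes with each control period).
- read_camera(name): name is "side" or "top" or "wrist"; returns a dict with "image" (384x512x3 uint8, red, green, blue), "K" (3x3 intrinsics, pixels), "k1" (the pictures are not rectified: a ray, as slopes to the right and down, at radius r is drawn at 1 + k1 r^2 times it, then the intrinsics apply), "R" (3x3) and "t" (3): a world point X has camera coordinates R X + t. Camera axes: x right, y down, z forward; pixel columns grow to the right and rows downward; lengths in m; the calibration is good to about 2 mm. A picture is of the moment at which its call begins. There is no depth.
- hand_in(): hands the job in, once; it reports no verdict.
The state is a dict: "clock": time; "joint_pos": joint angles; "qvel": joint speeds; "tau": joint torques, N m; "tcp_pos": TCP position; "orientation": TCP orientation; "wrist_force": force on the tool from outside, world axes, zero at the start; "ft_torque": the same for the moment, N m; "finger_gap": finger opening in m.
Only numpy, scipy, OpenCV 4.12 (cv2) and the standard library are available. Lean on these libraries where they do the work, as an engineer would, in place of code of your own. Each camera call takes 0.05 s, during which the arm holds its last target. There are 200 camera calls.

## Working session

There is one attempt and no reset: what is moved stays moved. The work goes in short steps, Python scripts to look and compute and a shell command to move; the robot and the scene stay as the last step left them, time stands still between calls to the robot, and variables do not carry over. Pictures are saved under pics/ and viewed, about 8 in all and at most 12, crops included, and the job is handed in when it is done.

```bash
ls; mkdir -p pics
python3 - <<'E'
from workcell import *
import cv2,numpy as np
s=get_state(); print(s)
a=[read_camera(n) for n in("top","side","wrist")]
for n,c in zip("tsw",a):
    print(n,c["K"],c["k1"],c["R"],c["t"]); cv2.imwrite(f"pics/{n}0.png",c["image"][:,:,::-1])
cv2.imwrite("pics/ts0.png",cv2.resize(np.hstack([a[0]["image"],a[1]["image"]])[:,:,::-1],(800,300),interpolation=cv2.INTER_AREA))
E
```

```text
pics
{'clock': 0.0, 'joint_pos': array([1.11040916e+00, 3.13987423e-01, 4.49936693e-02, 1.30357734e+00,
       2.26297773e-05, 1.43118770e+00]), 'qvel': array([ 5.29874090e-04, -6.05784643e-05, -1.00814067e-03,  4.68330267e-04,
        1.29009434e-03, -3.75940823e-04]), 'tau': array([-1.74557958e-03, -4.80626178e+01,  2.98532921e+01,  1.94789807e-02,
       -2.47535336e-04,  1.02920288e-05]), 'tcp_pos': array([0.18108682, 0.54522098, 0.23042224]), 'orientation': array([-2.73047472e-04,  1.59702439e-01,  9.87164801e-01, -8.44406543e-04]), 'wrist_force': array([ 0.72940247,  0.53713525, -0.84110626]), 'ft_torque': array([-0.05038812,  0.01302374,  0.03434637]), 'finger_gap': 0.08561311173433363}
t [[464.18171261   0.         257.86777879]
 [  0.         464.18171261 196.05987195]
 [  0.           0.           1.        ]] -0.016693013446849463 [[ 0.00373444 -0.99982559 -0.01829896]
 [-0.99852179 -0.00273606 -0.05428389]
 [ 0.05422436  0.01847463 -0.99835786]] [0.08724889 0.54169166 1.37313507]
s [[387.2637679    0.         256.82893273]
 [  0.         387.2637679  189.11357563]
 [  0.           0.           1.        ]] -0.0318882331570819 [[ 0.99725148 -0.07227063  0.01632325]
 [-0.03931656 -0.7029256  -0.7101759 ]
 [ 0.06279889  0.70758219 -0.70383502]] [-0.54956767  0.13189822  1.01608974]
w [[318.19925455   0.         256.38523402]
 [  0.         318.19925455 195.05806314]
 [  0.           0.           1.        ]] -0.02834642237979579 [[ 0.31526217  0.94900406 -0.00103083]
 [ 0.90166982 -0.29919846  0.31220478]
 [ 0.29597518 -0.09935583 -0.95001427]] [-0.57424214 -0.04044357  0.38127019]
```

View pics/t0.png

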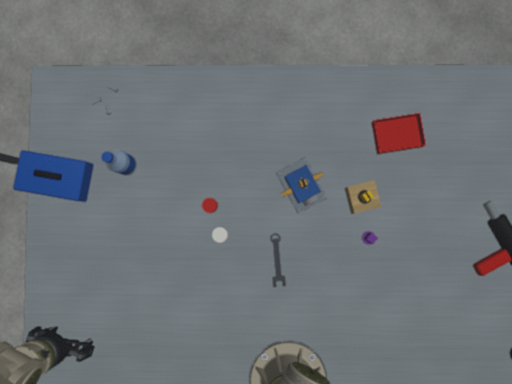

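View pics/s0.png

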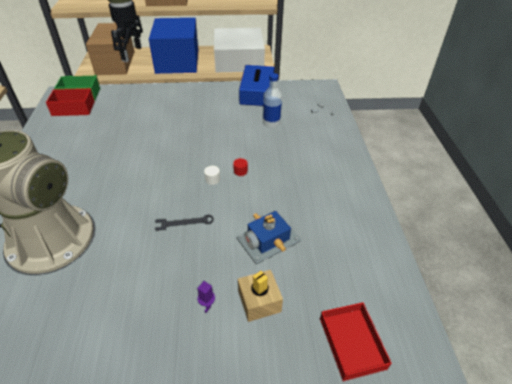

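Top view: yellow key in its stand (367,197), purple look-alike (370,238), valve (303,184), red cap (210,205), white look-alike (220,235), bottle (119,160), wrench (278,260), tray (400,133). In the side view the red cap is at (240,166), the key at (260,282) and the valve at (268,230). The yellow-handled key and the red cap fit the description, because the others are purple and white. I'll confirm with an enlarged crop and measure.

```bash
cat > h.py <<'E'
import numpy as np,cv2
from workcell import *
def ray(c,p):
    q=((np.array(p,float)-c["K"][:2,2])/c["K"][0,0]); d=q.copy()
    for _ in range(20): d=q/(1+c["k1"]*(d@d))
    return -c["R"].T@c["t"], c["R"].T@np.array([*d,1])
def onz(c,p,z):
    o,d=ray(c,p); return o+d*(z-o[2])/d[2]
def tri(obs):
    A=np.zeros((3,3));b=np.zeros(3);L=[]
    for c,p in obs:
        o,d=ray(c,p);d=d/np.linalg.norm(d);P=np.eye(3)-np.outer(d,d);A+=P;b+=P@o;L.append((o,P))
    x=np.linalg.solve(A,b); return x,max(np.linalg.norm(P@(x-o)) for o,P in L)
def proj(c,X):
    v=c["R"]@X+c["t"];d=v[:2]/v[2];return c["K"][:2,2]+c["K"][0,0]*d*(1+c["k1"]*(d@d))
def mask(c,lo,hi):
    return cv2.inRange(cv2.cvtColor(c["image"],cv2.COLOR_RGB2HSV),np.array(lo),np.array(hi))
def blobs(m,amin=15):
    n,l,s,ce=cv2.connectedComponentsWithStats(m)
    return [(s[i,4],ce[i].round(1),s[i,:4]) for i in range(1,n) if s[i,4]>=amin]
def save(c,name,x,y,w,h,k):
    cv2.imwrite(name,cv2.resize(c["image"][y:y+h,x:x+w,::-1],None,fx=k,fy=k,interpolation=cv2.INTER_CUBIC))
def todo(X,yaw=None):
    """shift in tool units (40mm) from measured TCP to X"""
    from scipy.spatial.transform import Rotation as Ro
    s=get_state();q=s["orientation"];R=Ro.from_quat([*q[1:],q[0]]).as_matrix()
    print("tcp",s["tcp_pos"].round(4),"x-axis yaw",np.arctan2(R[1,0],R[0,0]).round(4),"tilt z",R[:,2].round(4),"travel",(R.T@(np.array(X)-s["tcp_pos"])/.04).round(3))
E
python3 - <<'E'
from h import *
T,S=read_camera("top"),read_camera("side")
for n,c in(("top",T),("side",S)):
    print(n,"red",blobs(mask(c,(0,150,80),(8,255,255))),"\n yel",blobs(mask(c,(20,130,90),(32,255,255)),8),"\n blue",blobs(mask(c,(105,150,50),(125,255,255)),60),"\n wood",blobs(mask(c,(10,60,80),(20,200,255)),60))
a=cv2.resize(T["image"][120:270,190:390],(800,600),interpolation=cv2.INTER_CUBIC)[:,:,::-1]
b=cv2.resize(S["image"][140:340,180:320],None,fx=3,fy=3,interpolation=cv2.INTER_CUBIC)[:,:,::-1]
a=cv2.resize(a,(400,300));o=np.zeros((600,800,3),np.uint8);o[:300,:400]=a;o[:600,400:]=b[:600,:400];cv2.imwrite("pics/c1.png",o)
E
```

```text
top red [(np.int32(1403), array([397.4, 133.6]), array([373, 115,  52,  38], dtype=int32)), (np.int32(152), array([209.4, 205. ]), array([203, 199,  14,  13], dtype=int32)), (np.int32(440), array([493.2, 261.9]), array([476, 250,  35,  25], dtype=int32))] 
 yel [(np.int32(81), array([367.5, 195.8]), array([362, 191,  12,  11], dtype=int32))] 
 blue [(np.int32(2683), array([ 53.1, 175.6]), array([ 14, 151,  78,  50], dtype=int32)), (np.int32(84), array([107. , 156.6]), array([102, 152,  11,  10], dtype=int32)), (np.int32(63), array([130.8, 164.6]), array([126, 156,   9,  17], dtype=int32)), (np.int32(536), array([301.9, 183.9]), array([286, 166,  34,  36], dtype=int32))] 
 wood [(np.int32(590), array([363.1, 196.7]), array([347, 181,  34,  32], dtype=int32))]
side red [(np.int32(1063), array([ 70.2, 101.7]), array([47, 89, 47, 26], dtype=int32)), (np.int32(182), array([240.1, 166.4]), array([234, 159,  13,  16], dtype=int32)), (np.int32(3060), array([354.1, 341.2]), array([322, 303,  69,  77], dtype=int32))] 
 yel [(np.int32(17), array([269.4, 219.1]), array([267, 217,   6,   5], dtyp
[... 296 characters left out ...]
.2]), array([240,  66,  40,  55], dtype=int32)), (np.int32(733), array([269.8, 231.9]), array([249, 212,  41,  40], dtype=int32))] 
 wood [(np.int32(983), array([80.6,  8.6]), array([50,  0, 61, 19], dtype=int32)), (np.int32(2109), array([203.8,   7. ]), array([132,   0, 146,  17], dtype=int32)), (np.int32(3835), array([139.9,  62.8]), array([ 75,  22, 168,  62], dtype=int32)), (np.int32(134), array([268.3,  56.2]), array([265,  45,  10,  21], dtype=int32)), (np.int32(61), array([ 2.2, 90.4]), array([ 0, 85,  7, 14], dtype=int32)), (np.int32(89), array([279.5, 244.6]), array([274, 239,  12,  13], dtype=int32)), (np.int32(864), array([259.4, 301.3]), array([238, 277,  45,  44], dtype=int32))]
```

View pics/c1.png

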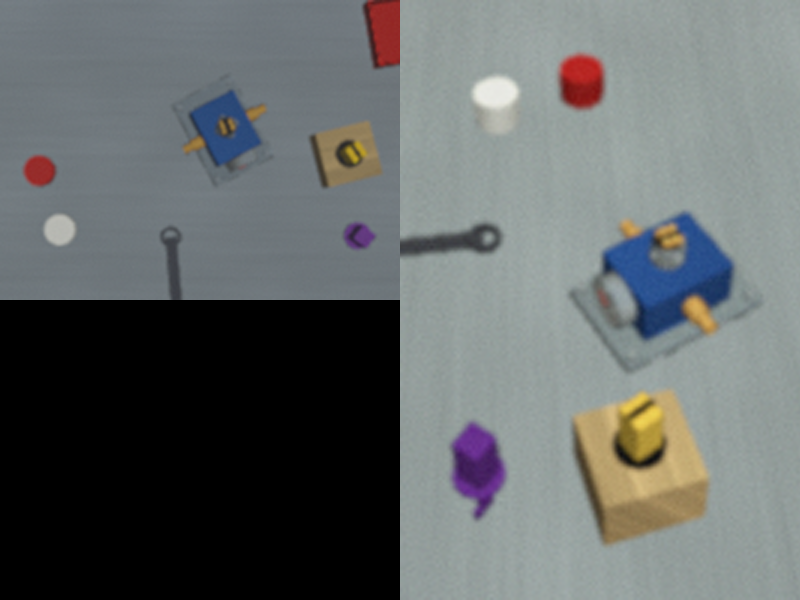

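The crop confirms it: the red cap (upper middle), the yellow key standing in the wooden stand with a black stripe on top, and white and purple look-alikes apart. Next I'll triangulate rough positions.

Run:
```python
from h import *
T,S=read_camera("top"),read_camera("side")
P={"keytop z.107":((366.8,196.3),(260.2,276)),"screw top .089":((303.7,183.2),(269.7,219.3)),"cap top .036":((209.8,205),(240.3,163.5))}
for k,(a,b) in P.items():
    x,e=tri([(T,a),(S,b)]); z=float(k.split(".")[1])/1000
    print(k,x.round(4),"res",e.round(4),"onz",onz(T,a,z).round(4),onz(S,b,z).round(4))
todo([0,0,0.23])
w=read_camera("wrist"); q=get_state(); print("cam pos",(-w["R"].T@w["t"]).round(3))
```

```text
keytop z.107 [ 0.5386 -0.2156  0.1096] res 0.0022 onz [ 0.5366 -0.2161  0.107 ] [ 0.541  -0.2139  0.107 ]
screw top .089 [ 0.5764 -0.0421  0.09  ] res 0.0022 onz [ 0.5743 -0.0421  0.089 ] [ 0.5787 -0.0412  0.089 ]
cap top .036 [0.5149 0.2299 0.0397] res 0.0015 onz [0.5135 0.2304 0.036 ] [0.5166 0.2343 0.036 ]
tcp [0.1813 0.5456 0.2311] x-axis yaw 2.8208 tilt z [-2.e-04 -3.e-04 -1.e+00] travel [  0.    -14.373   0.032]
cam pos [0.105 0.571 0.375]
```

```bash
R='{"travel":[[-0.69,-0.73,0],[-1.38,-1.45,0],[-2.07,-2.18,0],[-2.75,-2.9,0],[-3.44,-3.63,0]],"turn":[0,0,0,0,0]}'
python3 -m crank '{"travel":[[-0.69,-0.73,0],[-1.38,-1.45,0],[-2.07,-2.18,0],[-2.75,-2.9,0],[-3.44,-3.63,0]],"turn":[0,0,0,0,0]}' 85
python3 -m crank '{"travel":[[-0.69,-0.73,0],[-1.38,-1.45,0],[-2.07,-2.18,0],[-2.75,-2.9,0],[-3.44,-3.63,0]],"turn":[0,0,0,0,0]}'
python3 -m crank '{"travel":[[-0.69,-0.73,0],[-1.38,-1.45,0],[-2.07,-2.18,0],[-2.75,-2.9,0],[-3.44,-3.63,0]],"turn":[0,0,0,0,0]}'
python3 -m crank '{"travel":[[-0.69,-0.73,0],[-1.38,-1.45,0],[-2.07,-2.18,0],[-2.75,-2.9,0],[-3.44,-3.63,0]],"turn":[0,0,0,0,0]}'
python3 -m crank '{"travel":[[-0.69,-0.72,0],[-0.69,-0.72,0],[-0.69,-0.72,0]],"turn":[0,0,0]}'
python3 - <<'E'
from h import *
W=read_camera("wrist");todo([.5375,-.215,.23]);print(get_state()["joint_pos"].round(2))
print("yel",blobs(mask(W,(20,130,90),(32,255,255))));cv2.imwrite("pics/w1.png",W["image"][:,:,::-1])
E
```

```text
clock: 0.82
tcp_pos: [0.2664, 0.363, 0.2313]
orientation: [0.0, 0.159, 0.987, 0.0]
wrist_force: [1.0, 0.4, 0.4]
finger_gap: 0.0852
clock: 1.23
tcp_pos: [0.3513, 0.1816, 0.2316]
orientation: [0.001, 0.159, 0.987, 0.0]
wrist_force: [0.6, 0.9, 0.7]
finger_gap: 0.0851
clock: 1.65
tcp_pos: [0.4361, 0.0001, 0.2316]
orientation: [0.0, 0.16, 0.987, 0.0]
wrist_force: [0.4, 1.6, 0.4]
finger_gap: 0.0852
clock: 2.07
tcp_pos: [0.521, -0.1811, 0.2314]
orientation: [0.0, 0.16, 0.987, 0.0]
wrist_force: [0.6, -0.1, 0.5]
finger_gap: 0.0853
clock: 2.32
tcp_pos: [0.5379, -0.2171, 0.2301]
orientation: [-0.001, 0.161, 0.987, 0.0]
wrist_force: [-0.3, -0.2, 0.4]
finger_gap: 0.0845
tcp [ 0.5373 -0.2156  0.2305] x-axis yaw 2.8193 tilt z [-0.0013  0.0012 -1.    ] travel [-0.     0.015  0.012]
[-0.52  0.32  0.06  1.31  0.   -0.2 ]
yel [(np.int32(872), array([255.8, 183.3]), array([239, 163,  35,  43], dtype=int32))]
```

View pics/w1.png

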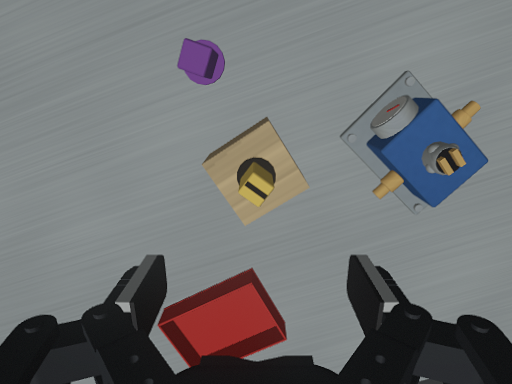

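Wrist view: yellow key with its stripe at about (257,190), stand around it, valve at right with the screw at about (450,160), purple look-alike (200,60), tray (225,325). I'll zoom on the key and the screw, and take masks for the angles.

Run:
```python
from h import *
W=read_camera("wrist")
I=W["image"]
a=cv2.resize(I[150:225,210:310],(800,600),interpolation=cv2.INTER_CUBIC)[:,:,::-1]
b=cv2.resize(I[123:198,400:500],(800,600),interpolation=cv2.INTER_CUBIC)[:,:,::-1]
cv2.imwrite("pics/z1.png",np.hstack([cv2.resize(a,(400,300),interpolation=cv2.INTER_AREA),cv2.resize(b,(400,300),interpolation=cv2.INTER_AREA)]))
```

```text
(no output)
```

View pics/z1.png

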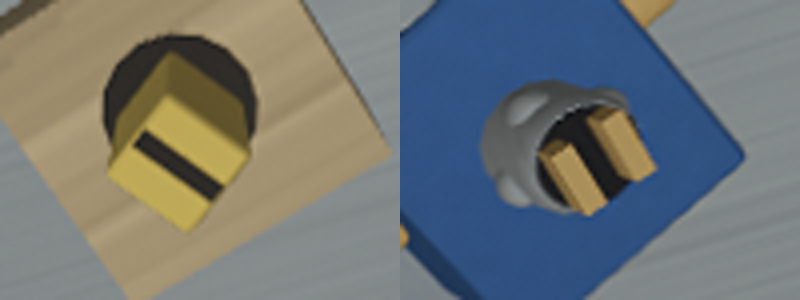

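Left: the key's square top with its stripe running from (139,139) to (218,194) in the crop. Right: the brass screw with its slot between two bars, running roughly from upper left to lower right.

Run:
```python
from h import *
T,S,W=[read_camera(n) for n in("top","side","wrist")]
k=lambda x,y:(210+x/4-.4,150+y/4-.4); v=lambda x,y:(400+(x-400)/4-.4,123+y/4-.4)
kc=k(178,163)
x,e=tri([(T,(366.8,196.3)),(S,(260.2,276)),(W,kc)]);print("key tri",x.round(4),e.round(4),"W onz",onz(W,kc,.107).round(4))
yaw=lambda a,b,z:np.arctan2(*(onz(W,b,z)-onz(W,a,z))[1::-1])
for a,b in(((139,139),(218,194)),((168,95),(249,155)),((107,170),(188,232))):print("key yaw",yaw(k(*a),k(*b),.107).round(3))
c=[onz(W,k(*p),.107) for p in((168,95),(249,155),(188,232),(107,170))];print("sides",[np.linalg.norm(c[i]-c[i-1]).round(4) for i in range(4)])
for a,b in(((562,142),(607,205)),((541,150),(590,215)),((590,115),(635,180))):print("slot yaw",yaw(v(*a),v(*b),.089).round(3))
sc=v(598,165);print("screw",onz(W,sc,.089).round(4),tri([(T,(303.7,183.2)),(S,(269.7,219.3)),(W,sc)]))
# collar centre / stand
cc=k(180,106); print("collar~",onz(W,cc,.062).round(4))
print("stand edge yaw",yaw(k(0,36),k(80,0),.058).round(3))
# block edge yaw (valve)
print("block edge",yaw(v(745,155),v(610,0),.06).round(3),yaw(v(400,235),v(460,300),.06).round(3))
todo([.5375,-.215,.23])
```

```text
key tri [ 0.5386 -0.2159  0.11  ] 0.0023 W onz [ 0.5396 -0.2167  0.107 ]
key yaw 0.62
key yaw 0.598
key yaw 0.567
sides [np.float64(0.0218), np.float64(0.0224), np.float64(0.0225), np.float64(0.0231)]
slot yaw 0.413
slot yaw 0.431
slot yaw 0.408
screw [ 0.5773 -0.0387  0.089 ] (array([ 0.57624775, -0.04148776,  0.09102784]), np.float64(0.0024983052503593727))
collar~ [ 0.5386 -0.2161  0.062 ]
stand edge yaw 1.671
block edge -2.625 0.487
tcp [ 0.5373 -0.2137  0.2318] x-axis yaw 2.8223 tilt z [ 3.e-04  0.e+00 -1.e+00] travel [-0.016 -0.028  0.045]
```

```bash
python3 -m crank '{"travel":[[-0.06,-0.05,0],[-0.06,-0.05,0],[-0.06,-0.05,0],[-0.06,-0.05,0.5],[-0.06,-0.05,1]],"turn":[0.12,0.24,0.36,0.48,0.6]}'
python3 -m crank '{"travel":[[0,0,0.5],[0,0,1],[0,0,1],[0,0,1],[0,0,1]],"turn":[0.05,0.05,0.05,0.05,0.05]}'
python3 - <<'E'
from h import *
W=read_camera("wrist");todo([.539,-.2163,.071]);cv2.imwrite("pics/w2.png",W["image"][:,:,::-1])
E
```

```text
clock: 2.98
tcp_pos: [0.5402, -0.217, 0.193]
orientation: [0.002, 0.446, 0.895, -0.0]
wrist_force: [0.1, -0.9, 0.1]
finger_gap: 0.085
clock: 3.4
tcp_pos: [0.5397, -0.2173, 0.1528]
orientation: [0.001, 0.466, 0.885, 0.0]
wrist_force: [0.9, -0.4, 0.8]
finger_gap: 0.0847
tcp [ 0.5401 -0.2177  0.1531] x-axis yaw 2.1717 tilt z [ 0.0024 -0.0012 -1.    ] travel [ 0.05  -0.006  2.053]
```

View pics/w2.png

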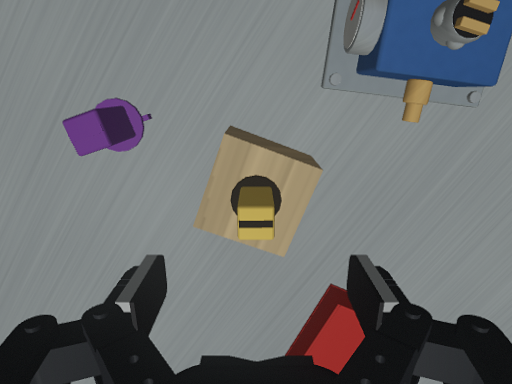

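The key sits centred between the jaws with its stripe level at (256,224). I'll descend 2.05 units and grip.

```bash
python3 - <<'E'
from h import *
W=read_camera("wrist");print(onz(W,(256,224),.107).round(4))
m=mask(W,(18,100,60),(34,255,255));m[:180]=0;m[250:]=0;print(blobs(m))
E
python3 -m crank '{"travel":[[0,0,0.8],[0,0,1.6],[0.02,0,2.05],[0.02,0,2.05],[0.02,0,2.05]],"turn":[0,0,0,0,0]}'
python3 -m crank '{"travel":[[0,0,0],[0,0,0],[0,0,0],[0,0,0],[0,0,0]],"turn":[0,0,0,0,0]}' 15 80
python3 -m crank '{"travel":[[0,0,0],[0,0,0],[0,0,0],[0,0,0],[0,0,0]],"turn":[0,0,0,0,0]}'
python3 - <<'E'
from h import *
todo([.539,-.2163,.071]);print(get_state()["joint_pos"].round(3))
E
```

```text
[ 0.5407 -0.2194  0.107 ]
[(np.int32(1713), array([255.4, 211.4]), array([237, 186,  38,  53], dtype=int32))]
clock: 3.92
tcp_pos: [0.5387, -0.217, 0.0696]
orientation: [-0.0, 0.467, 0.885, 0.0]
wrist_force: [0.1, -0.1, -0.5]
finger_gap: 0.0847
clock: 4.33
tcp_pos: [0.5394, -0.2173, 0.0702]
orientation: [0.001, 0.467, 0.885, 0.0]
wrist_force: [-0.1, 0.6, -0.5]
finger_gap: 0.0252
clock: 4.75
tcp_pos: [0.5395, -0.2174, 0.0703]
orientation: [0.001, 0.467, 0.884, -0.0]
wrist_force: [0.4, 0.5, 5.7]
finger_gap: 0.0231
tcp [ 0.5395 -0.2174  0.0703] x-axis yaw 2.1708 tilt z [ 1.7e-03 -9.0e-04 -1.0e+00] travel [ 0.031  0.006 -0.017]
[-0.521  0.42  -0.208  0.941  0.     0.45 ]
```

```bash
python3 -m crank '{"travel":[[0,0,-0.3],[0,0,-0.9],[0,0,-1.8],[0,0,-2.7],[0,0,-2.7]],"turn":[0,0,0,0,0]}'
python3 -m crank '{"travel":[[0.3,0.8,0],[0.6,1.6,0],[0.95,2.4,0],[1.15,2.89,0],[1.15,2.89,0]],"turn":[0.1,0.185,0.185,0.185,0.185]}'
python3 -m crank '{"travel":[[0,0,0],[0,0,0]],"turn":[0,0]}'
python3 - <<'E'
from h import *
W=read_camera("wrist");S=read_camera("side");todo([.5765,-.0405,.177])
p=proj(W,np.array([.5765,-.0405,.089])).round().astype(int);print(p)
x,y=p-[50,40];a=cv2.resize(W["image"][y:y+80,x:x+100],(800,640),interpolation=cv2.INTER_CUBIC)[:600]
o=np.hstack([cv2.resize(a,(400,300),interpolation=cv2.INTER_AREA),cv2.resize(W["image"],(400,300),interpolation=cv2.INTER_AREA)])
print("crop origin",x,y);cv2.imwrite("pics/w3.png",o[:,:,::-1]);cv2.imwrite("pics/w3full.png",W["image"][:,:,::-1]);cv2.imwrite("pics/s3.png",S["image"][:,:,::-1])
E
```

```text
clock: 5.17
tcp_pos: [0.5419, -0.2188, 0.1844]
orientation: [0.005, 0.467, 0.885, -0.0]
wrist_force: [1.6, -0.8, -0.7]
finger_gap: 0.0229
clock: 5.58
tcp_pos: [0.6098, -0.11, 0.1764]
orientation: [-0.0, 0.544, 0.839, 0.001]
wrist_force: [-0.1, -0.1, -1.2]
finger_gap: 0.023
clock: 5.75
tcp_pos: [0.6077, -0.1139, 0.1766]
orientation: [-0.001, 0.546, 0.838, -0.0]
wrist_force: [-0.8, 0.1, -1.7]
finger_gap: 0.0231
tcp [ 0.6076 -0.1147  0.177 ] x-axis yaw 1.9845 tilt z [-8.e-04  1.e-04 -1.e+00] travel [ 2.011  0.034 -0.   ]
[259  92]
crop origin 209 52
```

View pics/w3.png

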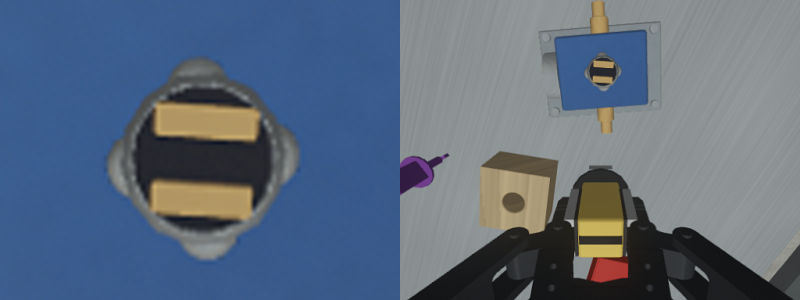

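The screw slot runs level between two brass bars, centred at crop (204,161), i.e. pixel (259.6,91.9). The stand's empty hole shows at about (145,260).

Run:
```python
from h import *
W=read_camera("wrist");T=read_camera("top");S=read_camera("side")
f=lambda x,y:(209+x/4-.4,52+y/4-.4)
c=onz(W,f(204,161),.089);print("screw",c.round(4),tri([(T,(303.7,183.2)),(S,(269.7,219.3)),(W,f(204,161))]))
yaw=lambda a,b,z:np.arctan2(*(onz(W,b,z)-onz(W,a,z))[1::-1])
for a,b in(((156,103),(259,111)),((156,135),(257,141)),((152,181),(252,187)),((152,213),(252,220))):print(yaw(f(*a),f(*b),.089).round(3))
# stand hole
g=cv2.cvtColor(W["image"],cv2.COLOR_RGB2GRAY)[235:285,115:175]
m=(g<105).astype(np.uint8);print([(b[0],b[1]+[115,235],b[2]) for b in blobs(m,60)])
# block outline
b=mask(W,(100,120,40),(125,255,255));b[200:]=0
cn=max(cv2.findContours(b,0,2)[0],key=cv2.contourArea);print("rect",cv2.minAreaRect(cn))
bx=cv2.boxPoints(cv2.minAreaRect(cn));P=[onz(W,p,.06) for p in bx];print(np.mean(P,0).round(4),[ (np.linalg.norm(P[i]-P[i-1]).round(4),np.arctan2(*(P[i]-P[i-1])[1::-1]).round(3)) for i in range(4)])
print("hole",onz(W,(144.6,259.8),.058).round(4))
todo([c[0],c[1],.155])
```

```text
screw [ 0.5772 -0.0409  0.089 ] (array([ 0.57668091, -0.04153728,  0.08935867]), np.float64(0.0025042938535290984))
0.341
0.358
0.356
0.346
[(np.int32(556), array([145.5, 258. ]), array([17, 11, 28, 25], dtype=int32))]
rect ((259.92779541015625, 88.776123046875), (94.95864868164062, 117.50626373291016), 85.36454010009766)
[ 0.5773 -0.0399  0.06  ] [(np.float64(0.0712), np.float64(2.019)), (np.float64(0.088), np.float64(0.488)), (np.float64(0.0707), np.float64(-1.015)), (np.float64(0.0957), np.float64(-2.647))]
hole [ 0.5394 -0.2206  0.058 ]
tcp [ 0.6078 -0.1148  0.1773] x-axis yaw 1.9842 tilt z [-1.e-04  1.e-04 -1.e+00] travel [1.998 0.041 0.558]
```

Run:
```python
from h import *
W=read_camera("wrist");s=get_state();I=W["image"]
m=mask(W,(18,90,120),(34,255,255));m[:285]=0
print(blobs(m));g=cv2.cvtColor(I,cv2.COLOR_RGB2GRAY)
print("col profile",g[285:335:1,257],"row",g[300,225:290:2])
t=s["tcp_pos"];x=np.array([np.cos(1.984),np.sin(1.984),0])
for r in(305,306,307,308,309):
    P=onz(W,(257,r),t[2]+.0367);print(r,((P-t)@x*1000).round(1))
```

```text
[(np.int32(1908), array([256.5, 306.1]), array([227, 285,  59,  44], dtype=int32))]
col profile [173 175 175 175 175 175 175 175 176 176 176 176 176 176 177 180 158  79
  42  47  49  48  48  49  49  48  46  36 184 180 178 178 178 178 178 178
 179 178 178 178 178 178 180 175 122  91  95  94  95  94] row [ 58  51 165 182 181 181 180 181 180 181 181 180 180 180 180 180 180 180
 180 179 180 179 180 179 179 179 179 179 179 171 146  57  58]
305 -1.2
306 -1.7
307 -2.1
308 -2.6
309 -3.1
```

```bash
python3 -m crank '{"travel":[[0.6,0.01,0],[1.3,0.03,0],[2.05,0.045,0],[2.05,0.045,0.2],[2.05,0.045,0.4]],"turn":[0.065,0.065,0.065,0.065,0.065]}'
python3 -m crank '{"travel":[[0,0,0],[0,0,0]],"turn":[0,0]}'
python3 - <<'E'
from h import *
todo([.5765,-.0389,.1443])
S=read_camera("side");W=read_camera("wrist")
a=cv2.resize(S["image"][180:255,225:325],(800,600),interpolation=cv2.INTER_CUBIC);b=W["image"]
o=np.hstack([cv2.resize(a,(400,300),interpolation=cv2.INTER_AREA),cv2.resize(b,(400,300),interpolation=cv2.INTER_AREA)]);cv2.imwrite("pics/w4.png",o[:,:,::-1])
E
```

```text
clock: 6.47
tcp_pos: [0.5767, -0.0373, 0.1619]
orientation: [0.001, 0.573, 0.82, 0.0]
wrist_force: [-0.2, -0.3, -0.7]
finger_gap: 0.023
clock: 6.63
tcp_pos: [0.5767, -0.0388, 0.1606]
orientation: [-0.0, 0.574, 0.819, -0.0]
wrist_force: [-0.3, 0.5, -0.5]
finger_gap: 0.0229
tcp [ 0.5767 -0.0388  0.1606] x-axis yaw 1.9198 tilt z [-1.e-03  1.e-04 -1.e+00] travel [ 0.    -0.005  0.408]
```

View pics/w4.png

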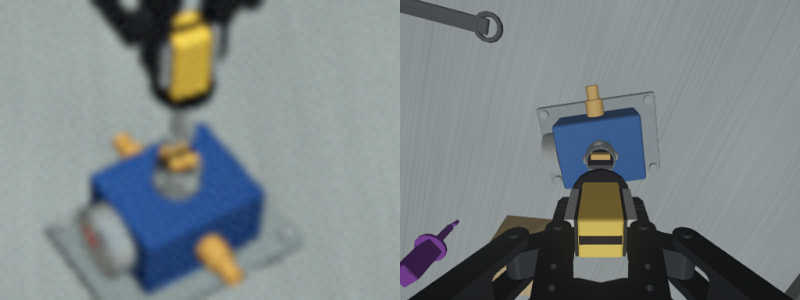

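The side view shows the key upright above the screw. The wrist view shows the screw just beyond the collar, centred. I'll descend while watching force.

```bash
python3 -m crank '{"travel":[[0,0,0.08],[0,0,0.16],[0,0,0.22],[0,0,0.26],[0,0,0.26]],"turn":[0,0,0,0,0]}' - 100 
python3 -m crank '{"travel":[[0,0,0.04],[0,0,0.08],[0,0,0.1],[0,0,0.1],[0,0,0.1]],"turn":[0,0,0,0,0]}'
```

```text
clock: 7.15
tcp_pos: [0.5765, -0.0381, 0.1503]
orientation: [-0.0, 0.573, 0.819, -0.0]
wrist_force: [-0.3, 0.2, -2.3]
finger_gap: 0.0231
clock: 7.57
tcp_pos: [0.5768, -0.038, 0.1469]
orientation: [-0.0, 0.573, 0.819, 0.0]
wrist_force: [-0.9, -0.2, -1.3]
finger_gap: 0.0227
```

It went into the slot without contact force. Now turn clockwise (positive about tool z) in steps, watching torque.

```bash
python3 -m crank '{"travel":[[0,0,0.02],[0,0,0.02],[0,0,0.02],[0,0,0.02],[0,0,0.02]],"turn":[0.08,0.16,0.24,0.32,0.4]}'
python3 -c "
from h import *
s=get_state();print(s['wrist_force'].round(1),s['ft_torque'].round(3))"
python3 -m crank '{"travel":[[0,0,0],[0,0,0],[0,0,0],[0,0,0],[0,0,0]],"turn":[0.08,0.16,0.24,0.32,0.4]}'
python3 -c "
from h import *
s=get_state();print(s['wrist_force'].round(1),s['ft_torque'].round(3))"
python3 -m crank '{"travel":[[0,0,0],[0,0,0],[0,0,0],[0,0,0],[0,0,0]],"turn":[0.06,0.12,0.18,0.24,0.3]}'
python3 -c "
from h import *
s=get_state();print(s['wrist_force'].round(1),s['ft_torque'].round(3))"
```

```text
clock: 7.98
tcp_pos: [0.5773, -0.0387, 0.1463]
orientation: [0.001, 0.726, 0.688, -0.0]
wrist_force: [1.1, -0.6, -1.8]
finger_gap: 0.0229
[ 1.1 -0.6 -1.8] [-0.46  -0.284  0.07 ]
clock: 8.4
tcp_pos: [0.5777, -0.0388, 0.1463]
orientation: [0.001, 0.848, 0.53, 0.0]
wrist_force: [1.5, -1.9, -3.5]
finger_gap: 0.0231
[ 1.5 -1.9 -3.5] [-0.533 -0.475  0.019]
clock: 8.82
tcp_pos: [0.578, -0.039, 0.1464]
orientation: [0.001, 0.918, 0.397, 0.001]
wrist_force: [2.9, -2.3, -3.2]
finger_gap: 0.023
[ 2.9 -2.3 -3.2] [-0.716 -0.604  0.034]
```

```bash
python3 -m crank '{"travel":[[0.02,0.05,0],[0.02,0.05,0],[0.02,0.05,0],[0.02,0.05,0],[0.02,0.05,0]],"turn":[0.05,0.1,0.15,0.2,0.22]}'
python3 -c "
from h import *
s=get_state();print(s['wrist_force'].round(1),s['ft_torque'].round(3),s['tau'].round(2)[5])"
python3 -m crank '{"travel":[[0,0,0],[0,0,0],[0,0,0],[0,0,0]],"turn":[0.04,0.08,0.12,0.12]}'
python3 -c "
from h import *
s=get_state();print(s['wrist_force'].round(1),s['ft_torque'].round(3),s['tau'].round(2)[5]);todo([.5,0,.2]);print(s['joint_pos'].round(2))"
```

```text
clock: 9.23
tcp_pos: [0.5786, -0.0393, 0.1462]
orientation: [0.0, 0.956, 0.295, -0.0]
wrist_force: [-0.6, -2.0, -1.3]
finger_gap: 0.023
[-0.6 -2.  -1.3] [-0.459  0.281  0.061] 0.12
clock: 9.57
tcp_pos: [0.5787, -0.0393, 0.1462]
orientation: [0.001, 0.971, 0.238, -0.0]
wrist_force: [-1.3, -2.9, 0.6]
finger_gap: 0.0231
[-1.3 -2.9  0.6] [-0.66   0.33   0.278] 0.74
tcp [ 0.5787 -0.0393  0.1462] x-axis yaw 0.4807 tilt z [-3.0e-04 -1.2e-03 -1.0e+00] travel [-1.29  -1.78  -1.345]
[-0.21  0.36 -0.1   1.11 -0.    2.46]
```

Torque rose from 0.06 to 0.28 N m at about the expected angle, so the screw is at its stop. I'll back off within the play, lift, and go to the spot from which both screw and hole were visible.

```bash
python3 -m crank '{"travel":[[0,0,0],[0,0,0],[0,0,0],[0,0,-0.1],[0,0,-0.3]],"turn":[-0.1,-0.2,-0.22,-0.22,-0.22]}'
python3 -m crank '{"travel":[[0,0,-0.2],[0,0,-0.4],[0,0,-0.7],[0,0,-0.7],[0,0,-0.7]],"turn":[0,0,0,-0.1,-0.22]}'
python3 -m crank '{"travel":[[0,0,0],[0,0,0],[0,0,0],[0,0,0],[0,0,0]],"turn":[-0.12,-0.24,-0.36,-0.48,-0.6]}'
python3 -m crank '{"travel":[[0,0,0],[0,0,0],[0,0,0],[0,0,0],[0,0,0]],"turn":[-0.12,-0.24,-0.36,-0.46,-0.46]}'
python3 -m crank '{"travel":[[-0.7,0,0],[-1.4,0,0],[-2.0,0,0],[-2.0,0,0],[-2.0,0,0]],"turn":[0,0,0,0,0]}'
python3 -m crank '{"travel":[[0,0,0],[0,0,0]],"turn":[0,0]}'
python3 - <<'E'
from h import *
W=read_camera("wrist");todo([.5394,-.2174,.18])
p=proj(W,np.array([.5772,-.0409,.089])).round().astype(int);x,y=p-[50,37];print(p,x,y)
h=proj(W,np.array([.5394,-.2206,.058])).round().astype(int);print("hole",h)
I=W["image"];f=lambda X,Y:cv2.resize(I[Y:Y+75,X:X+100],(400,300),interpolation=cv2.INTER_CUBIC)
hx,hy=h-[50,37];print(hx,hy)
cv2.imwrite("pics/w5.png",np.vstack([np.hstack([f(x,y),f(hx,hy)]),np.hstack([f(206,285),cv2.resize(I,(400,300))])])[:,:,::-1])
E
```

```text
clock: 9.98
tcp_pos: [0.5782, -0.0385, 0.1576]
orientation: [-0.001, 0.94, 0.343, -0.001]
wrist_force: [0.1, 0.5, -0.8]
finger_gap: 0.0228
clock: 10.4
tcp_pos: [0.5799, -0.0389, 0.1883]
orientation: [0.001, 0.895, 0.446, 0.001]
wrist_force: [-0.7, 0.1, -1.6]
finger_gap: 0.0229
clock: 10.82
tcp_pos: [0.5793, -0.0388, 0.1872]
orientation: [0.001, 0.723, 0.691, 0.001]
wrist_force: [-0.7, 0.1, -1.4]
finger_gap: 0.0231
clock: 11.23
tcp_pos: [0.5793, -0.0388, 0.1872]
orientation: [0.001, 0.548, 0.837, 0.0]
wrist_force: [-0.6, -0.0, -1.7]
finger_gap: 0.0226
clock: 11.65
tcp_pos: [0.6112, -0.1134, 0.1863]
orientation: [0.0, 0.55, 0.835, 0.0]
wrist_force: [0.5, 1.4, -1.5]
finger_gap: 0.023
clock: 11.82
tcp_pos: [0.6104, -0.1113, 0.1863]
orientation: [-0.0, 0.549, 0.836, 0.0]
wrist_force: [-0.5, -0.9, -2.0]
finger_gap: 0.0228
tcp [ 0.6104 -0.1112  0.1864] x-axis yaw 1.9809 tilt z [-1.e-04  3.e-04 -1.e+00] travel [-1.726 -2.686  0.158]
[254  95] 204 58
hole [144 257]
94 220
```

View pics/w5.png

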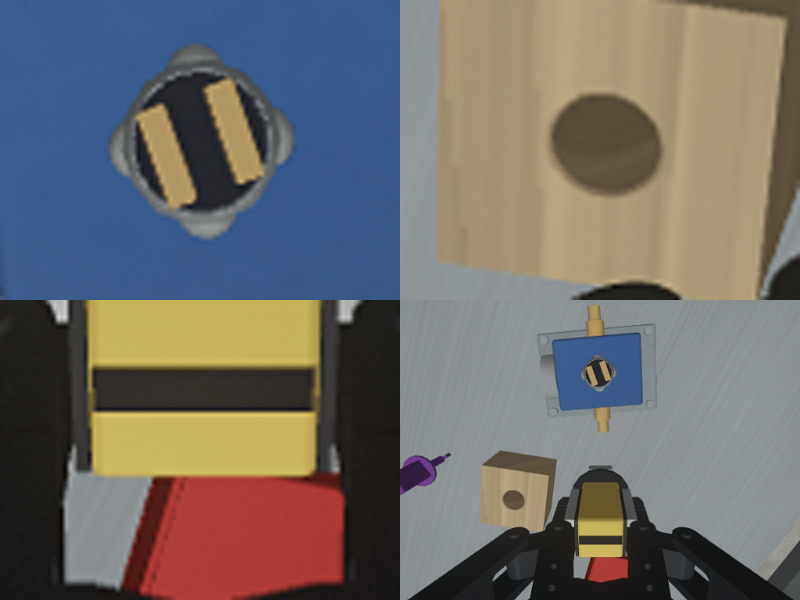

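The slot has turned to near-vertical in the crop, the hole is at (145.1,255.4), and the key is still square in the jaws.

Run:
```python
from h import *
W=read_camera("wrist");T=read_camera("top")
f=lambda x,y:(204+x/4-.4,58+y/4-.4)
yaw=lambda a,b,z:np.arctan2(*(onz(W,b,z)-onz(W,a,z))[1::-1])
for a,b in(((138,115),(169,208)),((162,104),(196,200)),((205,91),(238,185)),((230,80),(264,175))):print("slot",yaw(f(*a),f(*b),.089).round(3))
b=mask(W,(100,120,40),(125,255,255));b[200:]=0
cn=max(cv2.findContours(b,0,2)[0],key=cv2.contourArea)
bx=cv2.boxPoints(cv2.minAreaRect(cn));P=[onz(W,p,.06) for p in bx];print("block",[(np.linalg.norm(P[i]-P[i-1]).round(4),np.arctan2(*(P[i]-P[i-1])[1::-1]).round(3)) for i in range(4)])
print("neck",onz(W,f(202,141),.089).round(4))
h=(145.1,255.4);print("hole",onz(W,h,.058).round(4))
m=mask(T,(8,50,70),(25,220,255));m[:175]=0;m[220:]=0;m[:,:340]=0;m[:,390:]=0
cn=max(cv2.findContours(m,0,2)[0],key=cv2.contourArea);r=cv2.minAreaRect(cv2.convexHull(cn));print(r,"stand top cam",onz(T,r[0],.058).round(4))
```

```text
slot -0.839
slot -0.814
slot -0.807
slot -0.795
block [(np.float64(0.0712), np.float64(2.014)), (np.float64(0.0878), np.float64(0.487)), (np.float64(0.0706), np.float64(-1.024)), (np.float64(0.0951), np.float64(-2.649))]
neck [ 0.5771 -0.0395  0.089 ]
hole [ 0.5397 -0.2184  0.058 ]Traceback (most recent call last):
  File "<stdin>", line 12, in <module>
ValueError: max() iterable argument is empty
```

The slot is at −0.81 against the valve yaw of 0.50, so the screw angle is about 1.31: closed. Now I'll return the key to its pick pose (hole measured at 0.5397, −0.2184).

```bash
python3 -m crank '{"travel":[[-0.45,-0.7,0],[-0.9,-1.4,0],[-1.35,-2.1,0],[-1.73,-2.69,0],[-1.73,-2.69,0]],"turn":[-0.1,-0.19,-0.19,-0.19,-0.19]}'
python3 -m crank '{"travel":[[0,0,0.5],[0,0,1],[0,0,1.25],[0,0,1.25],[0,0,1.25]],"turn":[0,0,0,0,0]}'
python3 - <<'E'
from h import *
todo([.5396,-.2172,.0715])
E
```

```text
clock: 12.38
tcp_pos: [0.5372, -0.2217, 0.1864]
orientation: [-0.0, 0.469, 0.883, -0.001]
wrist_force: [0.4, 0.2, -1.6]
finger_gap: 0.0231
clock: 12.8
tcp_pos: [0.5395, -0.2177, 0.1359]
orientation: [-0.001, 0.466, 0.885, 0.0]
wrist_force: [-0.7, -0.7, -0.7]
finger_gap: 0.0229
tcp [ 0.5395 -0.2177  0.1359] x-axis yaw 2.1715 tilt z [-1.1e-03  8.0e-04 -1.0e+00] travel [0.006 0.01  1.61 ]
```

```bash
python3 -m crank '{"travel":[[0,0.01,0.25],[0,0.01,0.5],[0,0.01,0.75],[0,0.01,0.75]],"turn":[0,0,0,0]}'
python3 -m crank '{"travel":[[0,0,0.25],[0,0,0.5],[0,0,0.7],[0,0,0.85],[0,0,0.85]],"turn":[0,0,0,0,0]}'
python3 -m crank '{"travel":[[0,0,0],[0,0,0],[0,0,0],[0,0,0]],"turn":[0,0,0,0]}'
```

```text
clock: 13.13
tcp_pos: [0.5387, -0.2175, 0.1036]
orientation: [-0.002, 0.466, 0.885, 0.0]
wrist_force: [-0.5, -0.4, -1.2]
finger_gap: 0.0229
clock: 13.55
tcp_pos: [0.5397, -0.2182, 0.0711]
orientation: [-0.0, 0.467, 0.884, 0.0]
wrist_force: [0.3, 0.3, -1.1]
finger_gap: 0.0232
clock: 13.88
tcp_pos: [0.54, -0.2184, 0.0721]
orientation: [0.0, 0.467, 0.884, 0.0]
wrist_force: [0.7, -0.2, -1.8]
finger_gap: 0.0232
```

```bash
python3 -m crank '{"travel":[[0,0,0.05],[0,0,0.05]],"turn":[0,0]}'
python3 -m crank '{"travel":[[0,0,0],[0,0,0],[0,0,0],[0,0,0],[0,0,0]],"turn":[0,0,0,0,0]}' 85 60
python3 -m crank '{"travel":[[0,0,-0.3],[0,0,-1],[0,0,-2],[0,0,-3],[0,0,-4]],"turn":[0,0,0,0,0]}'
python3 -m crank '{"travel":[[0.85,0.52,0],[1.7,1.04,0],[2.55,1.56,0],[3.4,2.08,0],[4.3,2.6,0]],"turn":[0,0,0,0,0]}'
python3 -m crank '{"travel":[[0.85,0.52,0],[1.7,1.04,0],[2.55,1.56,0],[3.4,2.08,0],[4.3,2.6,0]],"turn":[0,0,0,0,0]}'
python3 -m crank '{"travel":[[0.9,0.55,0],[1.01,0.61,0],[1.01,0.61,0],[1.01,0.61,0],[1.01,0.61,0]],"turn":[-0.12,-0.24,-0.36,-0.48,-0.6]}'
python3 -m crank '{"travel":[[0,0,0],[0,0,0],[0,0,0],[0,0,0],[0,0,0]],"turn":[-0.12,-0.24,-0.36,-0.48,-0.5]}'
python3 - <<'E'
from h import *
W=read_camera("wrist");T=read_camera("top");S=read_camera("side");todo([.5145,.230,.010])
I=W["image"]
m=mask(W,(0,130,60),(9,255,255))|mask(W,(172,130,60),(180,255,255));print("wrist red",blobs(m,60))
f=lambda A,x,y:cv2.resize(A["image"][y:y+75,x:x+100],(400,300),interpolation=cv2.INTER_CUBIC)
cv2.imwrite("pics/w6.png",np.vstack([np.hstack([f(T,318,160),f(S,210,250)]),np.hstack([cv2.resize(I,(400,300)),f(W,206,150)])])[:,:,::-1])
E
```

```text
clock: 14.05
tcp_pos: [0.5404, -0.2185, 0.0704]
orientation: [0.001, 0.467, 0.884, 0.0]
wrist_force: [0.8, 0.1, 0.9]
finger_gap: 0.023
clock: 14.47
tcp_pos: [0.5399, -0.2183, 0.07]
orientation: [-0.0, 0.467, 0.884, 0.0]
wrist_force: [-0.2, 0.1, 0.9]
finger_gap: 0.0812
clock: 14.88
tcp_pos: [0.5394, -0.218, 0.2315]
orientation: [-0.0, 0.467, 0.884, 0.0]
wrist_force: [0.8, 0.3, 0.0]
finger_gap: 0.085
clock: 15.3
tcp_pos: [0.5285, -0.0163, 0.2303]
orientation: [0.0, 0.467, 0.884, 0.0]
wrist_force: [0.6, 0.5, -0.2]
finger_gap: 0.0851
clock: 15.72
tcp_pos: [0.5171, 0.1848, 0.2303]
orientation: [0.0, 0.467, 0.884, 0.0]
wrist_force: [1.9, 0.2, 0.1]
finger_gap: 0.0849
clock: 16.13
tcp_pos: [0.5144, 0.2309, 0.23]
orientation: [-0.0, 0.181, 0.984, -0.0]
wrist_force: [0.4, -0.9, 0.5]
finger_gap: 0.0851
clock: 16.55
tcp_pos: [0.5147, 0.2302, 0.2301]
orientation: [-0.0, -0.066, 0.998, 0.0]
wrist_force: [-0.7, 0.0, 0.3]
finger_gap: 0.0848
tcp [0.5147 0.2301 0.2301] x-axis yaw -3.0153 tilt z [ 0.e+00  1.e-04 -1.e+00] travel [ 5.000e-03 -3.000e-03  5.503e+00]
wrist red [(np.int32(1424), array([259.7, 166.7]), array([240, 145,  41,  44], dtype=int32))]
```

View pics/w6.png

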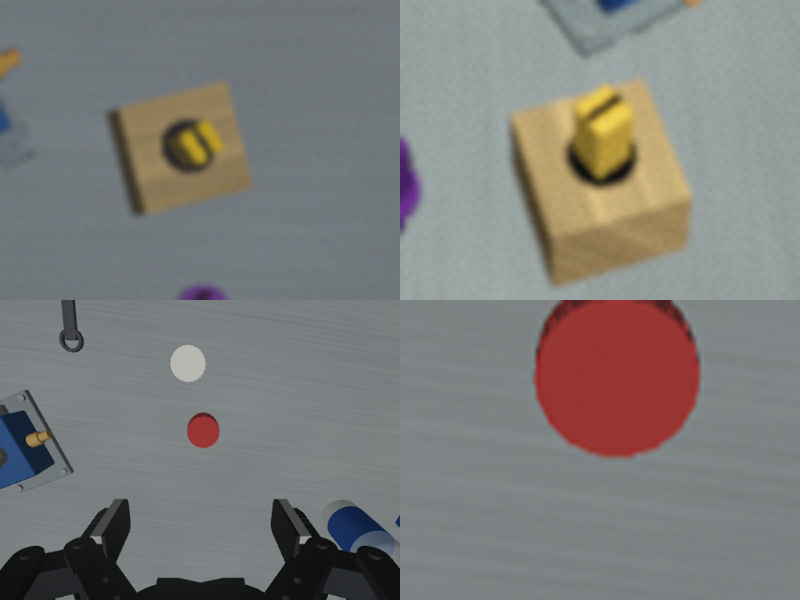

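The key hangs upright in the stand with its collar on top. The red cap is at wrist pixel (260,169), with the white one beside it.

Run:
```python
from h import *
W=read_camera("wrist");T=read_camera("top");S=read_camera("side")
p=(260.1,168.9);print(onz(W,p,.036).round(4),tri([(T,(209.8,205)),(S,(240.3,163.5)),(W,p)]))
c=onz(W,p,.036);todo([c[0],c[1],.010])
print("diam",np.linalg.norm(onz(W,(206+137/4,168.9),.036)-onz(W,(206+300/4,168.9),.036)))
```

```text
[0.5147 0.2344 0.036 ] (array([0.51482087, 0.23244915, 0.03707986]), np.float64(0.0025820251282473753))
tcp [0.5147 0.2301 0.2301] x-axis yaw -3.0141 tilt z [ 0.e+00  1.e-04 -1.e+00] travel [-0.013  0.107  5.503]
diam 0.04436115107077601
```

```bash
python3 -m crank '{"travel":[[0,0.09,0.9],[0,0.09,1.9],[0,0.09,2.9],[0,0.09,3.7],[0,0.09,3.7]],"turn":[0,0,0,0,0]}'
python3 -m crank '{"travel":[[0,0,0.7],[0,0,1.4],[0,0,1.77],[0,0,1.77],[0,0,1.77]],"turn":[0,0,0,0,0]}'
python3 -m crank '{"travel":[[0,0,0],[0,0,0],[0,0,0],[0,0,0],[0,0,0]],"turn":[0,0,0,0,0]}' 35 70
python3 -m crank '{"travel":[[0,0,0],[0,0,0],[0,0,0]],"turn":[0,0,0]}'
python3 -m crank '{"travel":[[0,0,-0.3],[0,0,-1],[0,0,-2],[0,0,-3],[0,0,-3.2]],"turn":[0,0,0,0,0]}'
python3 -m crank '{"travel":[[0,0,0],[0,0,0]],"turn":[0,0]}'
python3 - <<'E'
from h import *
W=read_camera("wrist");S=read_camera("side");s=get_state();t=s["tcp_pos"];todo([.5772,-.0405,t[2]])
f=lambda A,x,y,w,h:cv2.resize(A["image"][y:y+h,x:x+w],(400,300),interpolation=cv2.INTER_CUBIC)
p=proj(S,t).round().astype(int)-[40,30];print(p)
cv2.imwrite("pics/w7.png",np.hstack([f(S,p[0],p[1],80,60),f(W,0,0,512,384)])[:,:,::-1])
E
```

```text
clock: 17.27
tcp_pos: [0.5092, 0.2322, 0.0755]
orientation: [-0.006, -0.064, 0.998, -0.001]
wrist_force: [-1.3, -0.6, 0.3]
finger_gap: 0.0849
clock: 17.68
tcp_pos: [0.5147, 0.2339, 0.0123]
orientation: [0.0, -0.064, 0.998, 0.0]
wrist_force: [0.6, -0.2, 0.4]
finger_gap: 0.0849
clock: 18.1
tcp_pos: [0.5156, 0.2341, 0.0136]
orientation: [0.002, -0.064, 0.998, 0.0]
wrist_force: [-1.1, -0.7, 8.3]
finger_gap: 0.0431
clock: 18.35
tcp_pos: [0.5156, 0.2341, 0.0136]
orientation: [0.002, -0.064, 0.998, 0.0]
wrist_force: [-0.5, -0.5, 7.8]
finger_gap: 0.0438
clock: 18.77
tcp_pos: [0.5179, 0.2349, 0.147]
orientation: [0.005, -0.065, 0.998, 0.001]
wrist_force: [0.7, 0.5, 0.9]
finger_gap: 0.0433
clock: 18.93
tcp_pos: [0.5146, 0.2338, 0.1399]
orientation: [0.001, -0.065, 0.998, 0.0]
wrist_force: [-0.0, -0.5, -1.4]
finger_gap: 0.0437
tcp [0.513  0.2333 0.1376] x-axis yaw -3.0124 tilt z [-2.8e-03 -7.0e-04 -1.0e+00] travel [-7.100e-01 -6.996e+00  1.000e-03]
[199 107]
```

View pics/w7.png

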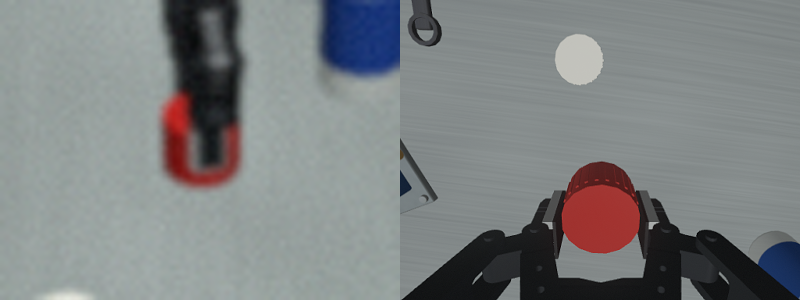

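Run:
```python
from h import *
W=read_camera("wrist");s=get_state();t=s["tcp_pos"]
m=mask(W,(0,130,130),(9,255,255));B=max(blobs(m),key=lambda b:b[0]);print(B)
# upper face is brighter: its right/left extents and bottom give centre
V=cv2.cvtColor(W["image"],cv2.COLOR_RGB2HSV)[...,2];print("col",V[200:335:3,256])
mm=((mask(W,(0,130,60),(9,255,255))>0)&(V>145)).astype(np.uint8)
for b in blobs(mm,200):
    print(b)
cn=max(cv2.findContours(mm,0,2)[0],key=cv2.contourArea);e=cv2.fitEllipse(cn);print(e)
P=onz(W,e[0],t[2]-.0136+.036);print("cap top",P.round(4),"tcp",t.round(4))
todo([.577-(P-t)[0],-.0402-(P-t)[1],.1376])
```

```text
(np.int32(6929), array([256.4, 280.1]), array([207, 236, 100,  88], dtype=int32))
col [142 143 117  83  83  83  83  83  83  84  84  84 120 162 162 162 162 162
 162 162 162 162 162 161 161 161 161 161 161 161 161 161 160 161 160 160
 161 160 160 160 159 161 136 133 138]
(np.int32(6876), array([256.4, 280.3]), array([207, 237, 100,  87], dtype=int32))
((256.3291015625, 280.3732604980469), (86.16414642333984, 99.98280334472656), 90.12051391601562)
cap top [0.5122 0.2334 0.1596] tcp [0.5128 0.2333 0.1372]
tcp [0.5128 0.2333 0.1372] x-axis yaw -3.0124 tilt z [-0.0036 -0.001  -1.    ] travel [-0.725 -6.991 -0.009]
```

```bash
python3 -m crank '{"travel":[[-0.07,-0.7,0],[-0.15,-1.5,0],[-0.25,-2.4,0],[-0.35,-3.4,0],[-0.45,-4.4,0]],"turn":[0,0,0,0,0]}'
python3 -m crank '{"travel":[[-0.1,-0.9,0],[-0.2,-1.7,0],[-0.28,-2.3,0],[-0.28,-2.6,0],[-0.28,-2.6,0]],"turn":[0,0,0,0,0]}'
python3 -m crank '{"travel":[[0,0,0],[0,0,0],[0,0,0],[0,0,0]],"turn":[0,0,0,0]}'
python3 - <<'E'
from h import *
W=read_camera("wrist");T=read_camera("top");S=read_camera("side");s=get_state();t=s["tcp_pos"]
V=cv2.cvtColor(W["image"],cv2.COLOR_RGB2HSV)[...,2]
mm=((mask(W,(0,130,60),(9,255,255))>0)&(V>145)).astype(np.uint8)
cn=max(cv2.findContours(mm,0,2)[0],key=cv2.contourArea);e=cv2.fitEllipse(cn)
P=onz(W,e[0],t[2]-.0136+.036);print("cap top",P.round(4),s["joint_pos"].round(2))
todo([.577-(P-t)[0],-.0402-(P-t)[1],t[2]])
E
```

```text
clock: 19.5
tcp_pos: [0.5536, 0.0603, 0.1373]
orientation: [-0.002, -0.065, 0.998, 0.0]
wrist_force: [0.6, 0.7, -1.1]
finger_gap: 0.0433
clock: 19.92
tcp_pos: [0.5788, -0.0425, 0.1374]
orientation: [-0.001, -0.063, 0.998, 0.0]
wrist_force: [1.4, 0.7, -1.0]
finger_gap: 0.0437
clock: 20.25
tcp_pos: [0.5789, -0.0387, 0.1392]
orientation: [-0.0, -0.066, 0.998, 0.0]
wrist_force: [0.7, -0.2, -0.1]
finger_gap: 0.0435
cap top [ 0.5776 -0.0388  0.1618] [-0.21  0.37 -0.11  1.1   0.   -0.34]
tcp [ 0.5793 -0.0393  0.1394] x-axis yaw -3.011 tilt z [ 2.e-04  1.e-04 -1.e+00] travel [ 0.019 -0.032 -0.   ]
```

```bash
python3 -m crank '{"travel":[[0.02,-0.03,0.2],[0.02,-0.03,0.5],[0.02,-0.03,0.8],[0.02,-0.03,0.92],[0.02,-0.03,0.92]],"turn":[0,0,0,0,0]}' - 100
python3 -m crank '{"travel":[[0,0,0.07],[0,0,0.14],[0,0,0.2],[0,0,0.2],[0,0,0.2]],"turn":[0,0,0,0,0]}'
```

```text
clock: 20.82
tcp_pos: [0.5773, -0.0412, 0.1007]
orientation: [-0.002, -0.065, 0.998, 0.0]
wrist_force: [-0.4, -0.5, -1.1]
finger_gap: 0.0427
clock: 21.23
tcp_pos: [0.5788, -0.0415, 0.0946]
orientation: [0.0, -0.065, 0.998, 0.0]
wrist_force: [1.5, 0.4, -0.7]
finger_gap: 0.0427
```

```bash
python3 -m crank '{"travel":[[0,0,0.05],[0,0,0.1],[0,0,0.15],[0,0,0.15]],"turn":[0,0,0,0]}'
```

```text
clock: 21.57
tcp_pos: [0.5783, -0.0413, 0.088]
orientation: [-0.0, -0.065, 0.998, 0.0]
wrist_force: [-0.3, -0.2, -0.2]
finger_gap: 0.0427
```

The lip has passed over the neck. Now press on in steps.

```bash
python3 -m crank '{"travel":[[0,0,0.05],[0,0,0.1],[0,0,0.1]],"turn":[0,0,0]}'
python3 -m crank '{"travel":[[0,0,0.05],[0,0,0.1],[0,0,0.1]],"turn":[0,0,0]}'
python3 -m crank '{"travel":[[0,0,0.05],[0,0,0.05]],"turn":[0,0]}'
python3 -m crank '{"travel":[[0,0,0.05],[0,0,0.05]],"turn":[0,0]}'
```

```text
clock: 21.82
tcp_pos: [0.5788, -0.0409, 0.0855]
orientation: [0.0, -0.065, 0.998, 0.0]
wrist_force: [-3.1, 2.4, 6.9]
finger_gap: 0.0428
clock: 22.07
tcp_pos: [0.5787, -0.0409, 0.0816]
orientation: [0.001, -0.065, 0.998, 0.0]
wrist_force: [-1.4, 1.8, 1.2]
finger_gap: 0.0427
clock: 22.23
tcp_pos: [0.5781, -0.0409, 0.0775]
orientation: [-0.001, -0.065, 0.998, 0.001]
wrist_force: [1.3, 2.4, -9.2]
finger_gap: 0.0427
clock: 22.4
tcp_pos: [0.5781, -0.0414, 0.0754]
orientation: [-0.001, -0.065, 0.998, 0.0]
wrist_force: [-0.3, 3.0, -3.9]
finger_gap: 0.0429
```

```bash
python3 -m crank '{"travel":[[0,0,0.05],[0,0,0.05],[0,0,0.05]],"turn":[0,0,0]}'
python3 -m crank '{"travel":[[0,0,0.05],[0,0,0.05],[0,0,0.05]],"turn":[0,0,0]}'
```

```text
clock: 22.65
tcp_pos: [0.5785, -0.0414, 0.0743]
orientation: [-0.0, -0.065, 0.998, 0.0]
wrist_force: [-1.8, 1.9, -1.4]
finger_gap: 0.0428
clock: 22.9
tcp_pos: [0.5785, -0.0414, 0.0738]
orientation: [0.0, -0.065, 0.998, -0.0]
wrist_force: [-4.7, 2.2, 8.1]
finger_gap: 0.0427
```

```bash
python3 -m crank '{"travel":[[0,0,0.05],[0,0,0.05],[0,0,0.05]],"turn":[0,0,0]}'
python3 -m crank '{"travel":[[0,0,0.04],[0,0,0.04],[0,0,0.04]],"turn":[0,0,0]}'
```

```text
clock: 23.15
tcp_pos: [0.5786, -0.0414, 0.0737]
orientation: [0.001, -0.065, 0.998, -0.0]
wrist_force: [-8.2, 2.6, 19.6]
finger_gap: 0.0429
clock: 23.4
tcp_pos: [0.5786, -0.0414, 0.0736]
orientation: [0.001, -0.065, 0.998, -0.0]
wrist_force: [-12.8, 4.3, 29.5]
finger_gap: 0.0431
```

```bash
python3 -m crank '{"travel":[[0.02,0,0],[0.03,0,0],[0.03,0,0],[0.03,0,0]],"turn":[0,0,0,0]}'
python3 - <<'E'
from h import *
W=read_camera("wrist");S=read_camera("side");T=read_camera("top");s=get_state();print(s["wrist_force"].round(1),s["tcp_pos"].round(4))
f=lambda A,x,y,w,h:cv2.resize(A["image"][y:y+h,x:x+w],(400,300),interpolation=cv2.INTER_CUBIC)
cv2.imwrite("pics/w8.png",np.vstack([np.hstack([f(S,225,175,100,75),f(S,130,130,280,210)]),np.hstack([f(W,0,0,512,384),f(T,90,110,340,255)])])[:,:,::-1])
E
```

```text
clock: 23.73
tcp_pos: [0.5786, -0.0414, 0.0736]
orientation: [0.002, -0.065, 0.998, -0.0]
wrist_force: [-9.4, 4.2, 26.0]
finger_gap: 0.0429
[-9.5  3.9 26.8] [ 0.5786 -0.0414  0.0737]
```

View pics/w8.png

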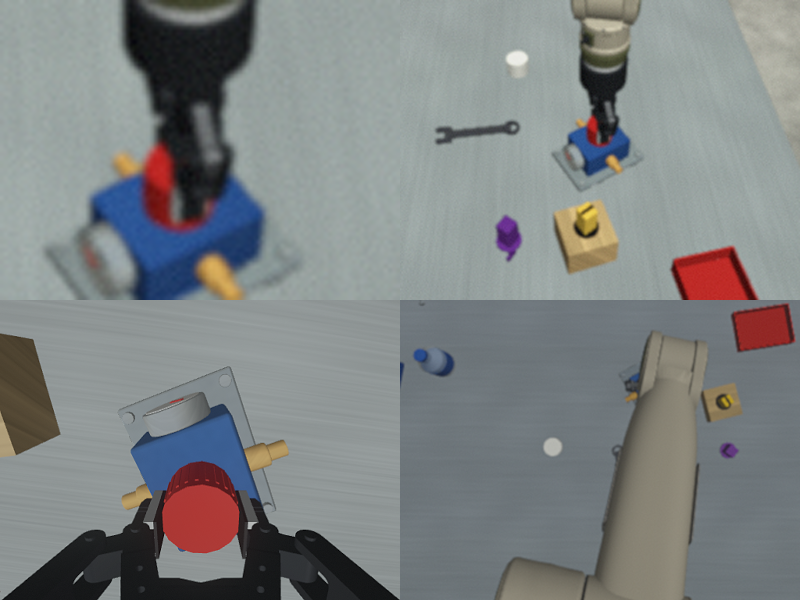

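The cap's rim sits on the blue block, the key is in its stand, and the bottle, wrench and tray look untouched. I'll check for slip of the cap in the grip, then hand in.

Run:
```python
from h import *
W=read_camera("wrist");t=get_state()["tcp_pos"]
V=cv2.cvtColor(W["image"],cv2.COLOR_RGB2HSV)[...,2]
mm=((mask(W,(0,130,60),(9,255,255))>0)&(V>145)).astype(np.uint8)
cn=max(cv2.findContours(mm,0,2)[0],key=cv2.contourArea);e=cv2.fitEllipse(cn);print(e,onz(W,e[0],.096).round(4),get_state()["wrist_force"].round(1))
```

```text
((256.392333984375, 279.8760070800781), (86.19597625732422, 100.414794921875), 91.55884552001953) [ 0.5772 -0.0415  0.096 ] [-8.9  4.4 27.3]
```

The cap's outline is the same as when it was picked up, so it has not slipped in the grip. Its rim is therefore at 0.060 m, the seat height.

```bash
python3 -c "
from h import *
print(hand_in());s=get_state();print(s['clock'],s['wrist_force'].round(1),s['tcp_pos'].round(4))"
```

```text
the job is handed in; nothing more can be done
None
the job is handed in; nothing more can be done
```

I handed the job in at about 24 s: the screw is closed, the key is back in its stand, and the red cap is pressed home. The arm is still gripping the cap and pushing down.

- **Screw:** I turned it clockwise with the yellow key until the torque rose from about 0.06 to 0.28 N m. Afterwards the picture gave an angle of about 1.31 rad, against 1.3 for the closed stop.
- **Key:** Two camera views show it hanging upright in the stand with the collar on top.
- **Cap:** Pressing rose to about 7 N, then dropped and briefly pulled as it snapped past the balls. It then met a hard stop with the TCP at z 0.0736 m, which puts the rim at 0.060 m, the seat height. It had not slipped in the grip.
- **Final push:** The last reading was about 27 N down, with about 10 N of sideways load that I only partly relieved. The gripper was set to 100 N.
- **Bystanders:** The bottle, wrench and tray look unmoved in the last pictures. The arm hides part of the wrench in the top view, but it is clear in the side view.

Disagreements: the cameras differed by 2–3 mm on positions, so I lined up both fits with the wrist camera. The first slot angle (0.41 rad) was off from the closer look (0.35), which I used.

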